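Zero a key-operated selector valve and click it to its sixth position

TASK

The blue selector valve must be reset and then set to its sixth outlet. Take the orange-headed square key out of the green stand, push it fully home in the square socket of the blue valve's dial, turn the dial anticlockwise (seen from above) back to its stop at the red mark, then clockwise by exactly six clicks without ever going past the sixth. Leave the key standing in the socket and let go; do not turn the white valve or disturb the glassware and other things on the bench.

Things in the scene. Friction and masses are not known exactly. Their poses are not given: they have to be found in the camera images.
- dial_center (a point): Blue valve: centre of its dial's top face, 71 mm above the bench, on the vertical turning axis; axes are the fixed housing's. Blue housing 150 x 150 mm, top at z = 44 mm, fixed. On it a black dial, 92 mm across its 12 rim lobes. A spring plunger (steel block up to z = 65 mm, 64 to 74 mm from the axis on the housing's +x side) drops between the lobes: one click every 30 degrees.
- dial (a joint): Angle (rad) of the blue dial, growing CLOCKWISE from above: 0 at the red mark, 0.5236 per click, sixth click 3.1416; hard stops at -0.06 and 4.77. Starts at the 2nd to 4th click. It springs to the nearest click by itself; about 0.25 N m moves it off a click, and past the half step it snaps into the next.
- dial_socket (a point): Middle of the floor of the blue dial's square socket; turns with the dial. x and y lie along the socket's sides: 18 x 18 mm, 22 mm deep from the dial's top face, open upward, its rim not chamfered. With the key fully home, the key's foot (key origin) rests on this point, up to about 1.5 mm to the side.
- dial_pointer (a point): Outer end of the white pointer bar on the blue dial's top face, 35 mm from the axis. Ten marks on the housing around the dial show its positions: the red one is zero, then nine white ones clockwise.
- spare_center (a point): The white valve, not to be turned: same build as the blue one but with a white housing; centre of its dial's top face. Blue and white valve may stand on either side.
- spare_pointer (a point): Outer end of the white pointer bar on the white valve's dial, 35 mm from its axis.
- key: Loose steel key, 130 mm, 180 to 290 g, upright in the stand; origin at the middle of its foot, z up the shank, x and y across flats. Shank 16 x 16 mm, 100 mm long, lowest 4 mm tapering to 13.6 mm. On it an orange head. In a socket it has about 0.12 rad of play either way: it turns a little before the dial follows, and the dial snaps ahead at each click. All four quarter turns fit.
- key_head (a point): Middle of the key's orange head, 115 mm above its foot: a block 38 x 38 mm, 30 mm tall, sides parallel to the shank's; grip it from above across two opposite sides.
- stand: Green block 80 x 80 x 55 mm fixed to the bench, origin under its centre, with an 18 x 18 mm square hole, 40 mm deep, in the middle of its top; the key stands in it with its foot 15 mm above the bench and must rise 40 mm to come free. Key and stand have the same yaw (within about 0.1 rad).
- flask: Conical glass flask (loose, leave alone): 70 mm wide, 105 mm tall, origin under its centre.
- beaker: Glass beaker (loose, leave alone): 68 mm wide, 85 mm tall, origin under its centre.
- mortar: White mortar bowl (loose, leave alone): 90 mm wide, 55 mm tall, origin under its centre.
- jar: Amber jar with blue cap (loose, leave alone): 56 mm wide, 75 mm tall, origin under its centre.
- bottle: White bottle with red cap (loose, leave alone): 70 mm wide, 170 mm tall, origin under its centre.
- book: Red book (loose, leave alone): 100 x 150 x 25 mm, origin under its centre.
There are look-alikes about, which are no part of the job. Of the things like the key, leave any that is turquoise or yellow; of the rest the larger one is meant.

How it is judged:
On the way, in this order (a step that is already met when the one before it is completed fails the run):
1. the key is fully home and upright in the blue valve's socket (distance between key and dial_socket below 0.005 m and angle between key's own z axis and vertical below 0.12 rad), for 0.2 s.
2. with the key in the socket, the blue dial is back at its zero position (distance between key and dial_socket below 0.008 m and angle between key's own z axis and vertical below 0.12 rad and value of joint dial below 0.15 rad), for 0.1 s.
3. with the key in the socket, the blue dial is at the sixth click (distance between key and dial_socket below 0.008 m and angle between key's own z axis and vertical below 0.12 rad and value of joint dial between 2.9916 and 3.2916 rad), for 0.2 s.
At the end, for the whole second after the job is handed in: The blue dial rests at the sixth click (3.1416 rad within 0.15), the key stands at rest in its socket, foot within 6 mm of the socket floor's middle and within 0.12 rad of upright (value of joint dial between 2.9916 and 3.2916 rad and velocity of joint dial between -0.05 and 0.05 rad/s and linear speed of key below 0.02 m/s and distance between key and dial_socket below 0.006 m and angle between key's own z axis and vertical below 0.12 rad); the robot touches nothing.
It fails at once if the blue dial was turned past the sixth click (value of joint dial above 3.5 rad).
It fails at once if the white valve's dial was turned (pointer moved over 15 mm) (distance of spare_pointer from where it was at the start of the episode above 0.015 m).
It fails at once if a bystander was moved over 30 mm or tipped (distance of any of flask, beaker, mortar, jar, bottle, book from where it was at the start of the episode above 0.03 m or angle between any of flask, beaker, mortar, jar, bottle, book's own z axis and vertical above 0.5 rad).
It also fails if it takes over 58 s, if anything falls off the work surface, if the arm or the gripper's body presses on something with over 40 N, if the wrist force passes 120 N, or if a joint passes its speed limit or range.

ROBOT

A 6-joint arm with a two-finger parallel gripper is mounted at the origin on the work surface. World frame = base frame: x ahead of the robot, y to its left, z up, the work surface at z = 0. Lengths are in m, angles in rad, forces in N, time in s.
With the tool pointing down it reaches from about 0.375 to 0.925 m from the base axis. Payload 5.7 kg.
Tool frame: the origin (TCP) lies where the fingers leave the gripper's body, on its centre line; the fingertips stand 80 mm ahead of it and the grasp point (between the pads) lies 61 mm ahead of it; z points along the fingers, y is the direction in which the jaws open and shut (so a half turn about z gives the same grasp; the last joint's range is limited). The gripper opens to 88 mm and grips with 3 to 60 N. Pads are 20 mm wide; open, the fingers measure 115 mm over their backs; the gripper's body (75 mm by 178 mm) begins 61 mm behind the grasp point.
Start: joints at [1.133, 0.359, 1.51, -0, 1.272, -0.115], TCP at [0.19, 0.569, 0.303] pointing down, gripper open.
Joint ranges: [-2.97, 2.97], [-1.01, 2.36], [0.21, 2.38], [-0.96, 4.11], [0.2, 2.71], [-2.98, 2.98]. Speed limits (rad/s): [2.39, 2.39, 3.14, 3.14, 3.14, 3.14].

INTERFACE

Orientations are given as [roll, pitch, yaw] about the fixed x, y, z axes, in that order (R = Rz(yaw) Ry(pitch) Rx(roll)).
In Python, from bench import bot gives the robot as it stands. The module is installed in compiled form; this text tells all that it offers. Calls block until the motion is done:
- bot.movep(position, orientation): joint-space move of the TCP to a pose.
- bot.move_l(position, attitude=None, feed=0.15, guard=None): straight line of the TCP; attitude=None keeps the orientation; feed is the mean speed in m/s. With guard (N) it stops when the force on the tool has changed by that much, and returns True; else False.
- bot.set_joints(angles): joint-space move.
- bot.gripper_to(opening, newtons=None): opening from 0.0 (shut) to 1.0 (fully open); newtons is the grip in N (None keeps the last); returns when the fingers have stopped.
- bot.hold(seconds).
- bot.ik(position, orientation): joint angles nearest the present ones, or None.
- bot.read_state(): the state.
- bot.get_image(name): name is "scene" or "top"; returns the picture (480x640x3 uint8, blue, green, red); there is no depth.
- bot.get_calibration(name): a dict with "intrinsics" (3x3 intrinsics, pixels), "origin" and "rotation" of the camera in the world. Camera axes: x right, y down, z forward; pixel columns grow to the right and rows downward; lengths in m; the calibration is good to about 2 mm. A picture is of the moment at which its call begins. get_calibration takes no time and is no camera call.
A pose or a line that the arm cannot do raises bot.IKError and nothing moves.
- bot.close_job(): hands the job in, once; it reports no verdict.
The state is a dict: "time": time; "joint_positions": joint angles; "qvel": joint speeds; "joint_torque": joint torques, N m; "tool_pos": TCP position; "orientation": TCP orientation; "ft_force": force on the tool from outside, world axes, zero at the start; "ft_torque": the same for the moment, N m; "grip_width": opening from 0.0 (shut) to 1.0 (fully open).
Only numpy, scipy, OpenCV 4.12 (cv2) and the standard library are available. Lean on these libraries where they do the work, as an engineer would, in place of code of your own. Each camera call takes 0.05 s, during which the arm holds its last target.

## Working session

There is one attempt and no reset: what is moved stays moved. The work goes in short steps, each a Python script; the robot and the scene stay as the last script left them, time stands still between calls to the robot, and variables do not carry over. Pictures are saved under pics/ and viewed, and the job is handed in when it is done.

```bash
mkdir -p pics; python3 - <<'E'
from bench import bot
import cv2
for n in("scene","top"):
    cv2.imwrite(f"pics/{n}0.png",bot.get_image(n)); print(n,bot.get_calibration(n))
s=bot.read_state(); print(s)
E
```

```text
scene {'intrinsics': array([[498.76296738,   0.        , 322.44884776],
       [  0.        , 498.76296738, 241.95673463],
       [  0.        ,   0.        ,   1.        ]]), 'origin': array([ 1.29223406, -0.37815419,  0.75756419]), 'rotation': array([-2.24636379, -0.02299049,  1.27767514])}
top {'intrinsics': array([[501.2772767 ,   0.        , 327.77760955],
       [  0.        , 501.2772767 , 235.78732513],
       [  0.        ,   0.        ,   1.        ]]), 'origin': array([ 0.39519993, -0.10459748,  1.45665357]), 'rotation': array([-3.0591807, -0.0082572, -1.5667815])}
{'time': 0.1, 'joint_positions': array([ 1.13287495e+00,  3.59419001e-01,  1.51128666e+00, -1.76951069e-05,
        1.27252956e+00, -1.15086880e-01]), 'qvel': array([ 0.00270808, -0.00217837, -0.00259524, -0.00116687, -0.00077476,
       -0.00066785]), 'joint_torque': array([-1.25046907e-03, -5.16351163e+01, -2.71409065e+01,  6.76057208e-02,
        2.76965986e-02, -5.56055647e-05]), 'tool_pos': array([0.19015207, 0.56856218, 0.30191617]), 'orientation': array([-3.13995900e+00, -1.71828181e-04,  2.81876323e+00]), 'ft_force': array([-0.21681323, -0.71820313,  0.24626055]), 'ft_torque': array([-0.01318908,  0.04708164,  0.02510325]), 'grip_width': 0.9987163088980521}
```

View pics/scene0.png

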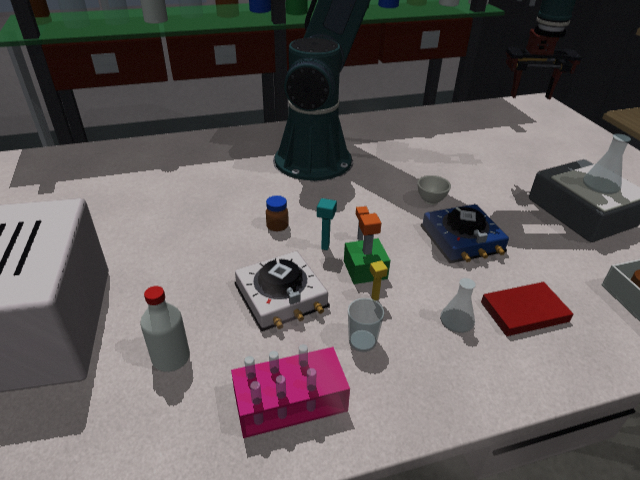

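View pics/top0.png

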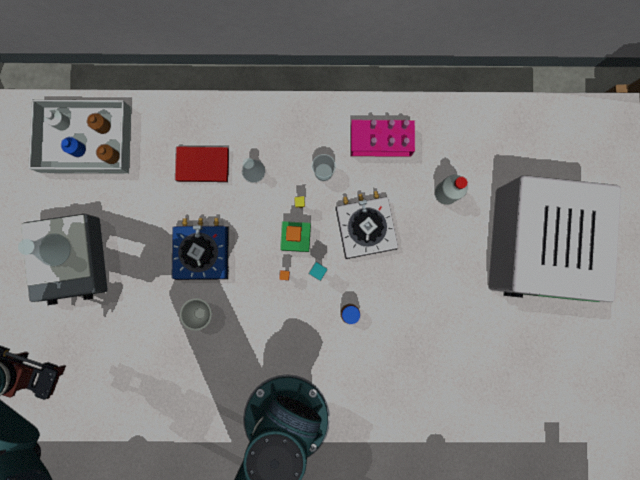

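```bash
cat > h.py <<'E'
from bench import bot
import cv2, numpy as np
from scipy.spatial.transform import Rotation as Ro
C={n:bot.get_calibration(n) for n in("scene","top")}
def R(n): return Ro.from_euler('xyz',C[n]["rotation"]).as_matrix()
def px2w(n,u,v,z):
    c=C[n]; d=R(n)@np.linalg.inv(c["intrinsics"])@np.array([u,v,1.]); o=c["origin"]
    return (o+d*(z-o[2])/d[2])
def w2px(n,p):
    c=C[n]; q=c["intrinsics"]@(R(n).T@(np.asarray(p,float)-c["origin"])); return q[:2]/q[2]
def crop(n,im,box,k,name):
    a,b,c,d=box; cv2.imwrite(f"pics/{name}.png",cv2.resize(im[b:d,a:c],None,fx=k,fy=k,interpolation=cv2.INTER_CUBIC))
E
python3 - <<'E'
from h import *
print(R("top").round(2),R("scene").round(2))
t=cv2.imread("pics/top0.png");s=cv2.imread("pics/scene0.png")
crop("top",t,(160,205,240,290),7,"blue_top")
crop("top",t,(260,185,335,290),5.5,"stand_top")
crop("scene",s,(310,190,510,310),4,"scene_z")
print(w2px("top",[0,0,0]),w2px("scene",[0,0,0]))
print("head",px2w("top",294,233,.145),px2w("scene",371,218,.145))
print("stand",px2w("top",295,236,.055))
print("blue",px2w("top",199,251,.071),px2w("scene",467,216,.071))
E
```

```text
[[ 0.   -1.    0.08]
 [-1.   -0.   -0.01]
 [ 0.01 -0.08 -1.  ]] [[ 0.29  0.6  -0.74]
 [ 0.96 -0.16  0.24]
 [ 0.02 -0.78 -0.63]]
[285.99861466 417.19665184] [313.03453227 159.77119796]
head [ 0.51051363 -0.02628319  0.145     ] [ 0.51400692 -0.02214561  0.145     ]
stand [ 0.50999452 -0.02379299  0.055     ]
blue [0.46588826 0.23980869 0.071     ] [0.4717707  0.24570766 0.071     ]
```

View pics/blue_top.png

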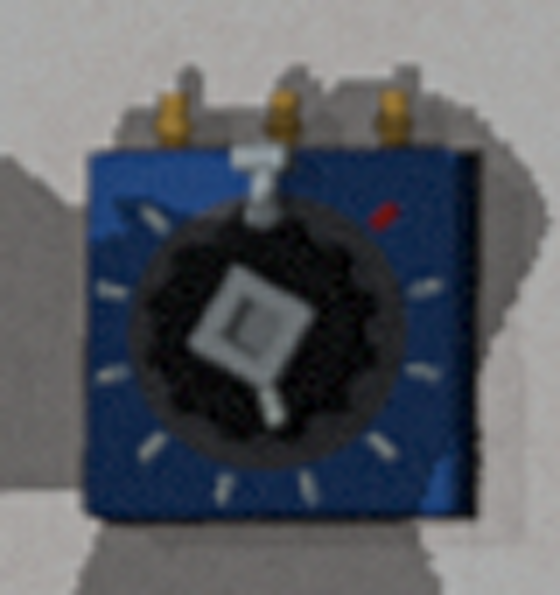

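View pics/stand_top.png

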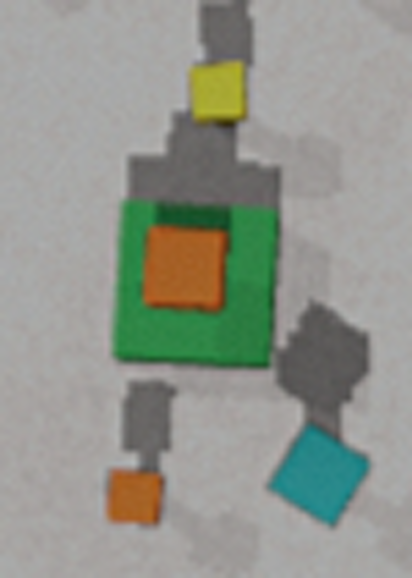

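View pics/scene_z.png

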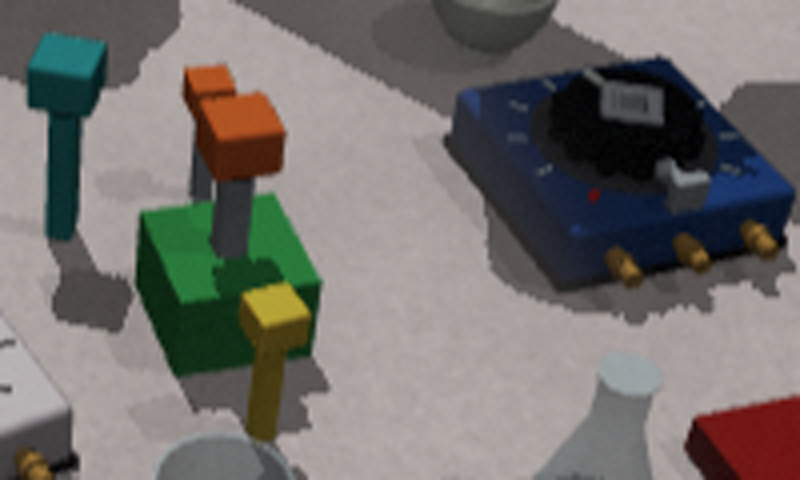

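```bash
cat >> h.py <<'E'
from scipy.optimize import minimize
def box(x,y,yaw,w,d,z0,z1):
    c,s=np.cos(yaw),np.sin(yaw)
    return [[x+c*a*w/2-s*b*d/2,y+s*a*w/2+c*b*d/2,z] for a in(-1,1) for b in(-1,1) for z in(z0,z1)]
def render(n,pts,bx,k=8):
    a,b,c,d=bx
    q=np.array([(w2px(n,p)-[a,b]+.5)*k-.5 for p in pts],np.float32)
    h=cv2.convexHull(q)
    m=np.zeros(((d-b)*k,(c-a)*k),np.uint8)
    cv2.fillConvexPoly(m,np.round(h*16).astype(np.int32),255,cv2.LINE_8,4)
    return cv2.resize(m,(c-a,d-b),interpolation=cv2.INTER_AREA)/255.
def colmask(im,bx,kind):
    a,b,c,d=bx; hsv=cv2.cvtColor(im[b:d,a:c],cv2.COLOR_BGR2HSV)
    lo,hi={"orange":((5,150,60),(16,255,255)),"green":((50,120,30),(80,255,255)),"blue":((105,110,20),(125,255,255))}[kind]
    return cv2.inRange(hsv,lo,hi)
def biggest(m,hull=False):
    cs,_=cv2.findContours(m,cv2.RETR_EXTERNAL,cv2.CHAIN_APPROX_NONE)
    c=max(cs,key=cv2.contourArea); o=np.zeros_like(m)
    cv2.drawContours(o,[cv2.convexHull(c) if hull else c],-1,255,-1); return o/255.
def fit(views,x0,dims):
    # views: list (cam,mask,bx)
    w,d,z0,z1=dims
    f=lambda p:sum(((render(n,box(*p,w,d,z0,z1),bx)-m)**2).sum() for n,m,bx in views)
    sim=np.array([x0]+[np.array(x0)+e for e in ([.006,0,0],[0,.006,0],[0,0,.15])])
    r=minimize(f,x0,method="Nelder-Mead",options=dict(initial_simplex=sim,xatol=1e-5,fatol=1e-3,maxiter=300))
    return r.x,r.fun
E
python3 - <<'E'
from h import *
t=cv2.imread("pics/top0.png");s=cv2.imread("pics/scene0.png")
T=("top",t);S=("scene",s)
def do(kind,bt,bs,x0,dims,hull):
    vt=("top",biggest(colmask(t,bt,kind),hull),bt);vs=("scene",biggest(colmask(s,bs,kind),hull),bs)
    for nm,v in(("top",[vt]),("scene",[vs]),("both",[vt,vs])):
        r,e=fit(v,x0,dims); print(kind,nm,r.round(4),round(e,2),[round(q[1].sum()) for q in v])
do("orange",(275,215,315,250),(350,208,390,240),[.511,-.025,0.],(.038,.038,.115,.145),False)
do("green",(270,205,320,260),(335,230,400,290),[.51,-.024,0.],(.08,.08,0,.055),True)
do("blue",(160,215,240,290),(415,195,515,270),[.466,.24,0.],(.15,.15,0,.044),True)
E
```

```text
orange top [ 0.5107 -0.024  -0.0378] 19.38 [202]
orange scene [ 0.5088 -0.0234 -0.1434] 104.52 [469]
orange both [ 0.5096 -0.0241 -0.1211] 129.32 [202, 469]
green top [ 0.5104 -0.0234 -0.0429] 26.2 [821]
green scene [ 0.5129 -0.0243 -0.0625] 94.23 [1593]
green both [ 0.5111 -0.0239 -0.0605] 133.73 [821, 1593]
blue top [0.4647 0.2486 0.0057] 54.9 [2922]
blue scene [ 0.4798  0.2712 -0.6087] 1491.17 [1793]
blue both [0.4648 0.2492 0.0037] 1791.56 [2922, 1793]
```

```bash
python3 - <<'E'
from h import *
t=cv2.imread("pics/top0.png");s=cv2.imread("pics/scene0.png")
def en(im): return np.clip(im.astype(float)*1.8,0,255).astype(np.uint8)
crop("top",en(t),(177,230,217,270),15,"b2t")
crop("scene",en(s),(440,195,500,240),13,"b2s")
crop("scene",en(s),(350,200,395,250),12,"h2s")
for n,im in(("top",t),("scene",s)):
    o=en(cv2.resize(im,None,fx=8,fy=8,interpolation=cv2.INTER_CUBIC)) 
    def poly(P,col,cl=True):
        q=np.array([(w2px(n,p)+.5)*8-.5 for p in P]).round().astype(np.int32); cv2.polylines(o,[q],cl,col,1)
    x,y,a=.4647,.2486,.0057
    b=box(x,y,a,.15,.15,0,.044)
    poly([b[i] for i in(1,3,7,5)],(0,255,255)); poly([b[i] for i in(0,2,6,4)],(255,255,0))
    poly([[x+.046*np.cos(k),y+.046*np.sin(k),.071] for k in np.linspace(0,6.28,40)],(0,255,0))
    x,y,a=.5107,-.024,-.0378
    b=box(x,y,a,.038,.038,.115,.145); poly([b[i] for i in(1,3,7,5)],(0,255,255)); poly([b[i] for i in(0,2,6,4)],(255,255,0))
    r=(165,215,240,285) if n=="top" else (350,195,510,270)
    k=8; c=o[r[1]*k:r[3]*k,r[0]*k:r[2]*k]; f=min(800/c.shape[1],600/c.shape[0],1)
    cv2.imwrite(f"pics/ov_{n}.png",cv2.resize(c,None,fx=f,fy=f,interpolation=cv2.INTER_AREA))
E
```

```text
(no output)
```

View pics/b2t.png

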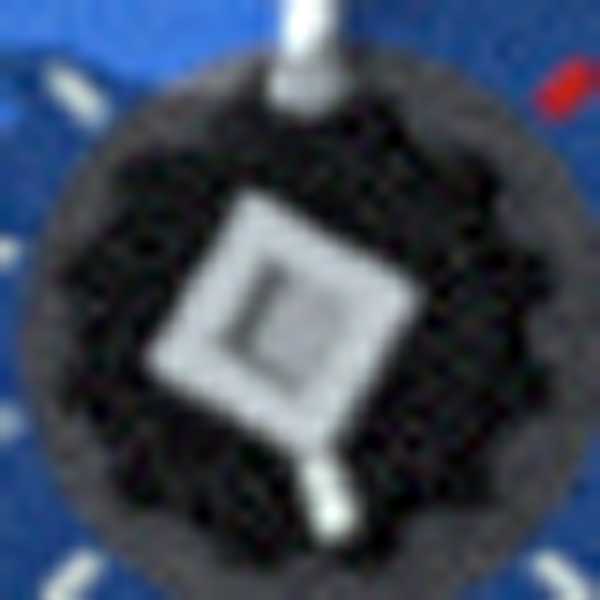

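View pics/b2s.png

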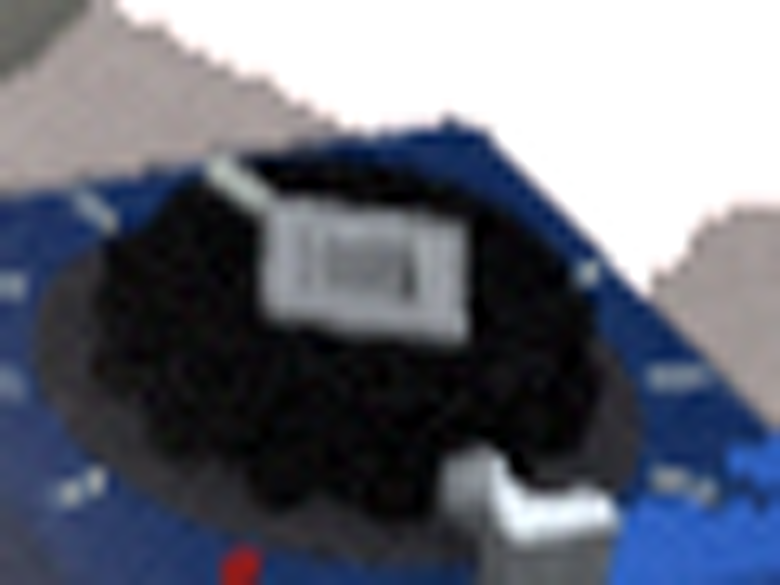

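View pics/ov_top.png

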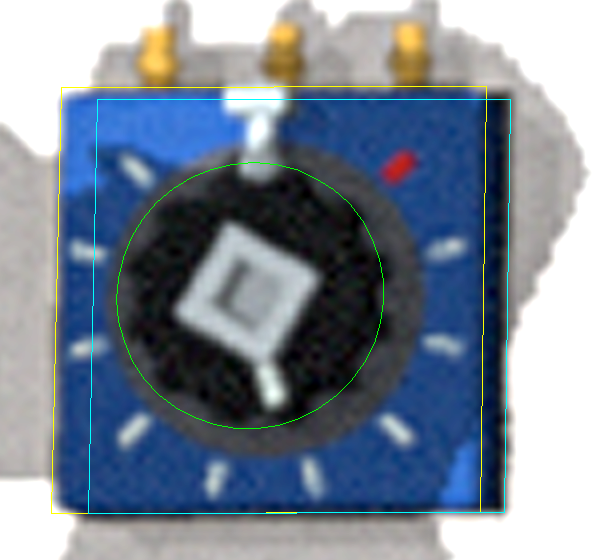

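View pics/ov_scene.png

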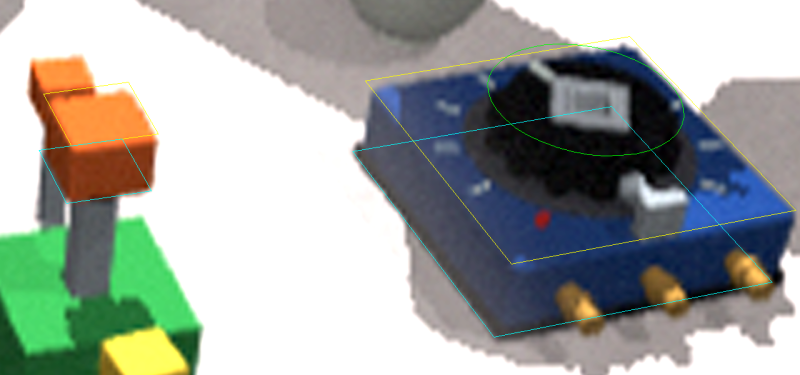

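```bash
python3 - <<'E'
from h import *
bt=np.array([(248,188),(425,295),(312,452),(148,360)])/15+[177,230]-.47
bs=np.array([(275,190),(468,215),(468,342),(262,325)])/13+[440,195]-.46
for z in(.071,):
    for n,b in(("top",bt),("scene",bs)):
        P=np.array([px2w(n,*q,z) for q in b]); print(n,P.mean(0).round(4),np.linalg.norm(np.roll(P,-1,0)-P,axis=1).round(4))
        for i in range(4):
            d=P[(i+1)%4]-P[i]; print(round(np.degrees(np.arctan2(d[1],d[0]))%90,1),end=" ")
        print()
# marks: red + opposites in top at z=.044
m=np.array([(570,87),(75,95)])/15+[177,230]-.47
for q in m: print(px2w("top",*q,.044).round(4))
p=px2w("top",177+332/15-.47,230+525/15-.47,.071);print("ptr",p)
t=cv2.imread("pics/top0.png");s=cv2.imread("pics/scene0.png")
bs=(362,208,390,236); o=biggest(colmask(s,(350,200,390,240),"orange"))
b=(350,200,395,250);hs=s[200:250,350:395]
v=cv2.cvtColor(hs,cv2.COLOR_BGR2HSV)
E
```

```text
top [0.4655 0.2497 0.071 ] [0.0384 0.0352 0.0348 0.0363]
59.3 55.4 61.2 61.1 
scene [0.469  0.2496 0.071 ] [0.0352 0.0413 0.0368 0.0446]
61.8 59.7 66.9 58.0 
[0.5117 0.2039 0.044 ]
[0.5098 0.2968 0.044 ]
ptr [0.42858171 0.23979714 0.071     ]
```

View pics/h2s.png

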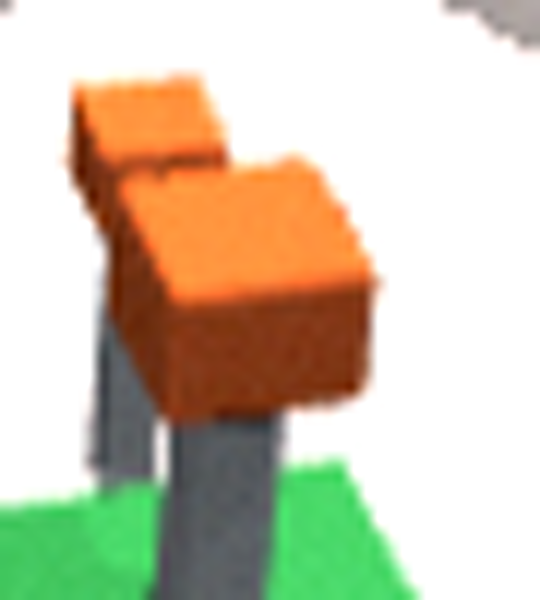

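```bash
python3 - <<'E'
from h import *
h=np.array([(120,182),(298,158),(375,280),(180,303)])/12+[350,200]-.46
P=np.array([px2w("scene",*q,.145) for q in h]);print(P.mean(0),[(round(np.degrees(np.arctan2(*(P[(i+1)%4]-P[i])[1::-1])),1)) for i in range(4)])
for base in (0,np.pi):
    g=bot.ik([.511,-.024,.3],[np.pi,0,base-.04]); print("grasp",base,None if g is None else g.round(2))
for d in range(-360,361,30):
    q=bot.ik([.4655,.25,.225],[np.pi,0,np.radians(d+60.5)]); print(d+60,None if q is None else q.round(2))
E
```

```text
[ 0.51568703 -0.02549053  0.145     ] [np.float64(87.8), np.float64(-0.7), np.float64(-94.1), np.float64(176.3)]
grasp 0 [-0.18  0.23  1.7  -0.    1.21  1.43]
grasp 3.141592653589793 [-0.18  0.23  1.7   0.    1.21 -1.71]
-300 [ 0.36  0.34  1.76 -0.    1.04  0.88]
-270 [ 0.36  0.34  1.76 -0.    1.04  0.35]
-240 [ 0.36  0.34  1.76 -0.    1.04 -0.17]
-210 [ 0.36  0.34  1.76  0.    1.04 -0.69]
-180 [ 0.36  0.34  1.76  0.    1.04 -1.22]
-150 [ 0.36  0.34  1.76  0.    1.04 -1.74]
-120 [ 0.36  0.34  1.76  0.    1.04 -2.26]
-90 [ 0.36  0.34  1.76  0.    1.04 -2.79]
-60 [ 0.36  0.34  1.76 -0.    1.04  2.97]
-30 [ 0.36  0.34  1.76 -0.    1.04  2.45]
0 [ 0.36  0.34  1.76 -0.    1.04  1.92]
30 [ 0.36  0.34  1.76 -0.    1.04  1.4 ]
60 [ 0.36  0.34  1.76 -0.    1.04  0.88]
90 [ 0.36  0.34  1.76 -0.    1.04  0.35]
120 [ 0.36  0.34  1.76 -0.    1.04 -0.17]
150 [ 0.36  0.34  1.76  0.    1.04 -0.69]
180 [ 0.36  0.34  1.76  0.    1.04 -1.22]
210 [ 0.36  0.34  1.76  0.    1.04 -1.74]
240 [ 0.36  0.34  1.76  0.    1.04 -2.26]
270 [ 0.36  0.34  1.76  0.    1.04 -2.79]
300 [ 0.36  0.34  1.76 -0.    1.04  2.97]
330 [ 0.36  0.34  1.76 -0.    1.04  2.45]
360 [ 0.36  0.34  1.76 -0.    1.04  1.92]
390 [ 0.36  0.34  1.76 -0.    1.04  1.4 ]
420 [ 0.36  0.34  1.76 -0.    1.04  0.88]
```

```bash
python3 - <<'E'
from h import *
o=[np.pi,0,-.04]
bot.movep([.512,-.024,.28],o)
bot.move_l([.512,-.024,.191],o,feed=.12,guard=15)
print(bot.gripper_to(0.3,60))
s=bot.read_state(); print(s["time"],s["tool_pos"],s["grip_width"],s["ft_force"],s["ft_torque"])
E
```

```text
False
4.2167 [ 0.51202343 -0.02399498  0.19098756] 0.4249721959546183 [0.07872774 0.54824435 0.07264632] [ 0.02025215  0.15484388 -0.01490851]
```

```bash
python3 - <<'E'
from h import *
print(bot.move_l([.512,-.024,.250],feed=.06,guard=25))
s=bot.read_state(); print(s["time"],s["tool_pos"],s["grip_width"],s["ft_force"],s["ft_torque"])
yaw=np.radians(60.7)
bot.move_l([.512,-.024,.29],feed=.15)
# carry with foot ~0.105 ; TCP = foot + .176
bot.movep([.466,.250,.281],[np.pi,0,yaw])
bot.hold(.3)
t=bot.get_image("top");sc=bot.get_image("scene")
cv2.imwrite("pics/t1.png",t);cv2.imwrite("pics/s1.png",sc)
en=lambda im:np.clip(im.astype(float)*1.6,0,255).astype(np.uint8)
crop("s",en(sc),(420,120,520,250),4.5,"s1z")
crop("s",en(t),(160,200,240,290),6,"t1z")
s=bot.read_state(); print(s["time"],s["tool_pos"],s["orientation"],s["grip_width"],s["ft_force"],s["ft_torque"])
E
```

```text
False
5.35 [ 0.51169841 -0.02394261  0.24958899] 0.42933934367041693 [ 0.48501283  0.34878059 -2.53887193] [ 0.02022199  0.17748374 -0.03116005]
7.2417 [0.46631016 0.24943044 0.28106092] [ 3.14146576e+00 -3.05792235e-05  1.05817388e+00] 0.43056564308681533 [-0.47850691 -0.71497374 -2.74820934] [-0.05853497  0.13649806 -0.05961017]
```

View pics/s1z.png

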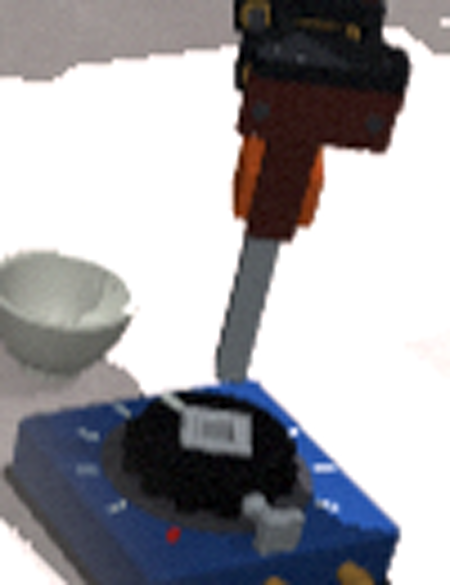

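View pics/t1z.png

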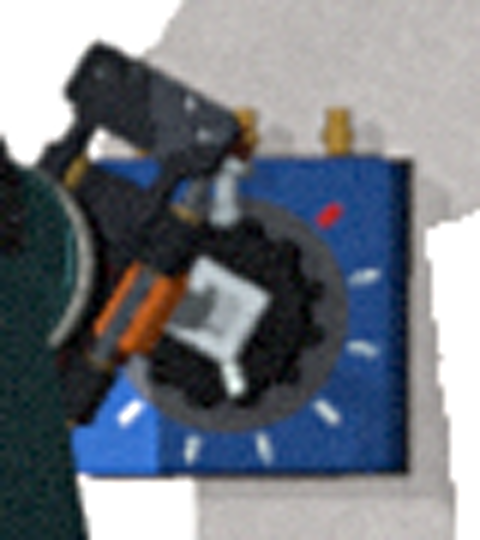

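```bash
cat > ov.py <<'E'
from h import *
def ov(n,im,x,y,yaw,zf,name,r,k=8,tilt=(0,0)):
    o=np.clip(cv2.resize(im,None,fx=k,fy=k,interpolation=cv2.INTER_CUBIC).astype(float)*1.6,0,255).astype(np.uint8)
    def poly(P,col):
        q=np.array([(w2px(n,p)+.5)*k-.5 for p in P]).round().astype(np.int32); cv2.polylines(o,[q],True,col,1)
    sh=lambda b:[[p[0]+tilt[0]*(p[2]-zf),p[1]+tilt[1]*(p[2]-zf),p[2]] for p in b]
    for b,c in((box(x,y,yaw,.0136,.0136,zf,zf+.0001),(255,0,255)),(box(x,y,yaw,.016,.016,zf+.004,zf+.1),(0,255,0)),(box(x,y,yaw,.038,.038,zf+.1,zf+.13),(255,255,0))):
        b=sh(b)
        for f in((1,3,7,5),(0,2,6,4),(0,1,3,2),(4,5,7,6)): poly([b[i] for i in f],c)
    c=o[r[1]*k:r[3]*k,r[0]*k:r[2]*k]; f=min(800/c.shape[1],600/c.shape[0],1)
    cv2.imwrite(f"pics/{name}.png",cv2.resize(c,None,fx=f,fy=f,interpolation=cv2.INTER_AREA))
E
python3 - <<'E'
from ov import *
ov("scene",cv2.imread("pics/s1.png"),.4663,.2494,1.058,.105,"o1s",(450,145,505,220),8)
ov("top",cv2.imread("pics/t1.png"),.4663,.2494,1.058,.105,"o1t",(165,225,225,270),12)
E
```

```text
(no output)
```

View pics/o1s.png

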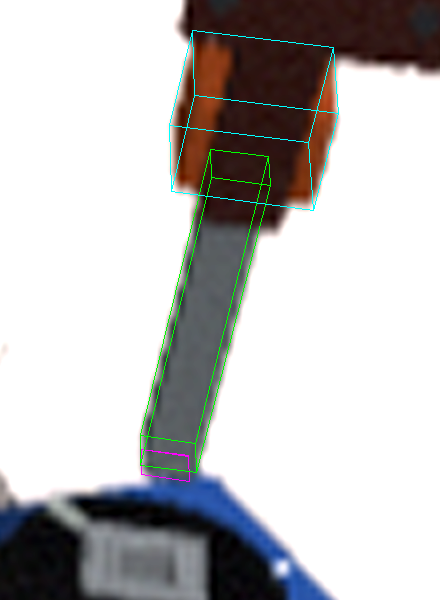

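View pics/o1t.png

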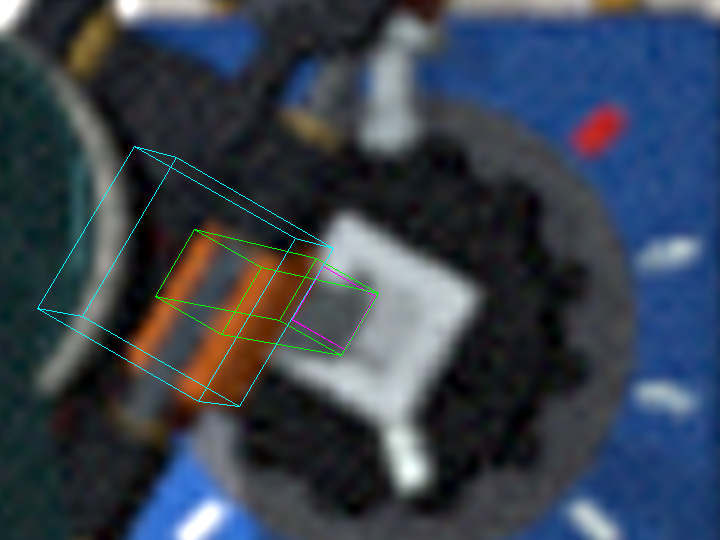

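```bash
python3 - <<'E'
from h import *
o=[np.pi,0,np.radians(60.5)]
bot.move_l([.4652,.2502,.262],o,feed=.1); bot.hold(.3)
s=bot.read_state(); print(s["tool_pos"],s["ft_force"])
t=bot.get_image("top");sc=bot.get_image("scene")
cv2.imwrite("pics/t2.png",t);cv2.imwrite("pics/s2.png",sc)
from ov import ov
p=s["tool_pos"]; zf=p[2]-.176
ov("scene",sc,p[0],p[1],s["orientation"][2],zf,"o2s",(445,180,505,235),12)
ov("top",t,p[0],p[1],s["orientation"][2],zf,"o2t",(165,225,225,270),12)
E
```

```text
[0.46548837 0.25035158 0.26246829] [-0.10108147  0.13629529 -2.11486999]
```

View pics/o2s.png

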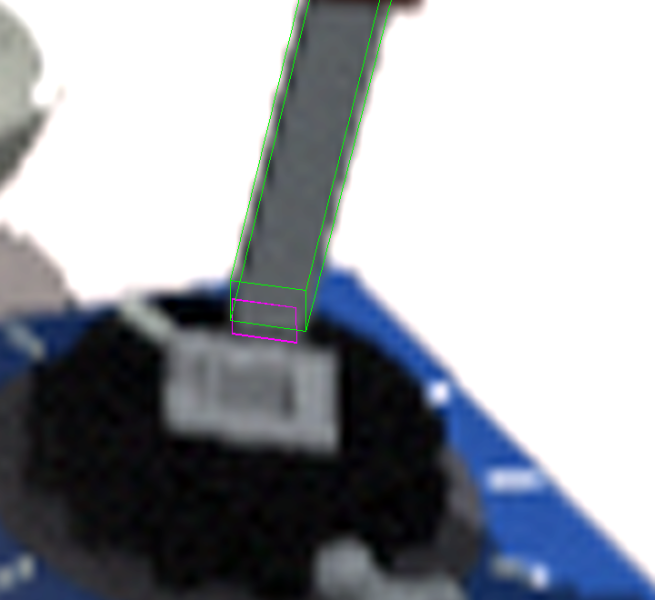

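View pics/o2t.png

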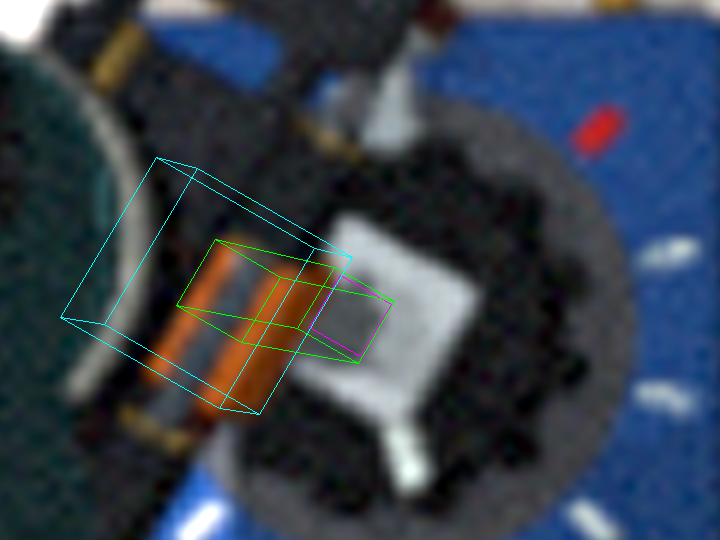

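```bash
python3 - <<'E'
from h import *
o=[np.pi,0,np.radians(60.5)]
g=bot.move_l([.4652,.2497,.2265],o,feed=.02,guard=8)
s=bot.read_state(); print(g,s["time"],s["tool_pos"],s["ft_force"],s["ft_torque"])
E
```

```text
True 8.9167 [0.46558445 0.24989965 0.24554101] [ 3.40420912  0.06928535 -2.36484779] [-0.08536323 -0.6868703  -0.04269401]
```

```bash
cat > ins.py <<'E'
from h import *
o=[np.pi,0,np.radians(60.5)]
F0=np.array([-.2,0,-2.4])
x,y=.4655+.0010,.2498
for i in range(12):
    s=bot.read_state(); z=s["tool_pos"][2]
    bot.move_l([x,y,z+.001],o,feed=.03)
    g=bot.move_l([x,y,.222],o,feed=.03,guard=10)
    s=bot.read_state(); f=s["ft_force"]-F0
    print(g,round(s["time"],2),s["tool_pos"].round(4),f.round(2),s["ft_torque"].round(2))
    if s["tool_pos"][2]<.2275: break
    d=f[:2]; n=np.linalg.norm(d)
    if n>1: x,y=np.array([x,y])+d/n*min(.001,.0003*n)
    else: print("flat"); break
E
python3 ins.py
```

```text
True 9.86 [0.4668 0.2497 0.2249] [-0.47 -0.28  7.64] [-0.08  0.23  0.02]
```

```bash
cat > turn.py <<'E'
from h import *
def turn(x,y,z,degs,F0,adapt=True,fmax=25):
    for d in degs:
        bot.movep([x,y,z],[np.pi,0,np.radians(d)])
        s=bot.read_state(); f=s["ft_force"]-F0
        print(d,round(s["time"],2),s["tool_pos"].round(4),f.round(1),"Tz",round(s["ft_torque"][2],2),"yaw",round(np.degrees(s["orientation"][2]),1),round(s["grip_width"],3))
        if np.abs(f).max()>fmax: print("STOP force"); break
        if adapt:
            n=np.linalg.norm(f[:2])
            if n>2: x,y=np.array([x,y])+f[:2]/n*min(.0005,.0001*n)
    print("xy",x,y); return x,y
F0=np.array([-.2,0,-2.4])
E
python3 - <<'E'
from turn import *
bot.hold(.4)
s=bot.read_state();print(s["tool_pos"],s["ft_force"],s["ft_torque"])
turn(.4665,.2497,.2252,[70.5,80.5,90.5],F0)
E
```

```text
[0.46678913 0.24969828 0.22490046] [ 0.26366668 -0.7287485   5.34110619] [-0.13853828  0.15408958 -0.03284458]
70.5 10.55 [0.4674 0.2495 0.2253] [ 4.2 -3.8  2. ] Tz -0.05 yaw 70.3 0.429
80.5 10.84 [0.4676 0.2494 0.2253] [ 4.6 -1.9  0.3] Tz -0.03 yaw 80.2 0.429
90.5 11.13 [0.4672 0.2494 0.2251] [3.2 0.4 0.6] Tz 0.02 yaw 90.1 0.429
xy 0.46764886559747026 0.24920859917259675
```

```bash
python3 - <<'E'
from turn import *
turn(.4676,.2492,.2251,[100.5,110.5,120.5,130.5,140.5,150.5],F0)
t=bot.get_image("top");sc=bot.get_image("scene")
en=lambda im:np.clip(im.astype(float)*1.6,0,255).astype(np.uint8)
a=cv2.resize(en(t)[215:285,165:245],None,fx=6,fy=6,interpolation=cv2.INTER_CUBIC)
b=cv2.resize(en(sc)[180:250,420:510],None,fx=4,fy=6,interpolation=cv2.INTER_CUBIC)
b=cv2.resize(en(sc)[180:265,425:505],(320,420),interpolation=cv2.INTER_CUBIC)
cv2.imwrite("pics/t3.png",np.hstack([a,b]))
E
```

```text
100.5 11.43 [0.468  0.2494 0.2252] [ 4.2  1.2 -0.8] Tz -0.0 yaw 100.1 0.428
110.5 11.72 [0.4682 0.2495 0.2251] [3.3 0.8 0.1] Tz -0.04 yaw 110.1 0.431
120.5 12.01 [0.4678 0.2495 0.225 ] [2.2 1.  0.7] Tz -0.0 yaw 120.1 0.431
130.5 12.3 [0.4685 0.2498 0.2251] [ 3.9  1.5 -0.3] Tz 0.01 yaw 130.1 0.432
140.5 12.59 [0.4687 0.2499 0.2251] [ 1.4  2.7 -0.2] Tz -0.0 yaw 140.1 0.43
150.5 12.88 [0.4685 0.2497 0.225 ] [0.1 1.9 1.4] Tz -0.01 yaw 150.1 0.431
xy 0.4690981268006251 0.2499211661596584
```

View pics/t3.png

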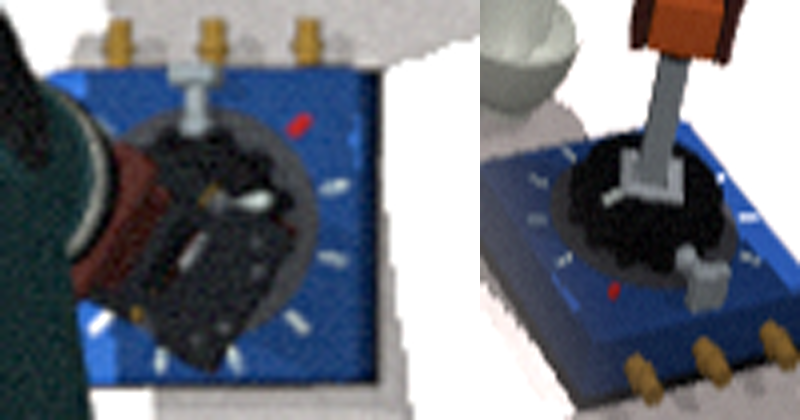

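```bash
python3 - <<'E'
from turn import *
turn(.4688,.2499,.2250,[160.5,170.5,178,183.5],F0)
bot.hold(.4)
s=bot.read_state();print(s["time"],s["ft_force"],s["ft_torque"])
t=bot.get_image("top");sc=bot.get_image("scene")
en=lambda im:np.clip(im.astype(float)*1.6,0,255).astype(np.uint8)
a=cv2.resize(en(t)[215:285,165:245],None,fx=6,fy=6,interpolation=cv2.INTER_CUBIC)
b=cv2.resize(en(sc)[180:265,425:505],(320,420),interpolation=cv2.INTER_CUBIC)
cv2.imwrite("pics/t4.png",np.hstack([a,b]))
E
```

```text
160.5 13.28 [0.4687 0.2502 0.225 ] [0.7 3.2 0.8] Tz 0.01 yaw 160.1 0.426
170.5 13.57 [0.4687 0.2504 0.225 ] [-0.2  3.8  1.1] Tz -0.09 yaw 170.1 0.427
178 13.82 [0.4686 0.2503 0.225 ] [0.7 1.1 2. ] Tz -0.01 yaw 177.6 0.432
183.5 14.07 [0.4687 0.2503 0.225 ] [-0.2  0.3  3.2] Tz 0.02 yaw -176.9 0.428
xy 0.4688453287810645 0.2506010662050091
14.4667 [-1.13023463 -1.35776398  0.93273492] [-0.21779132  0.0992557  -0.03345311]
```

View pics/t4.png

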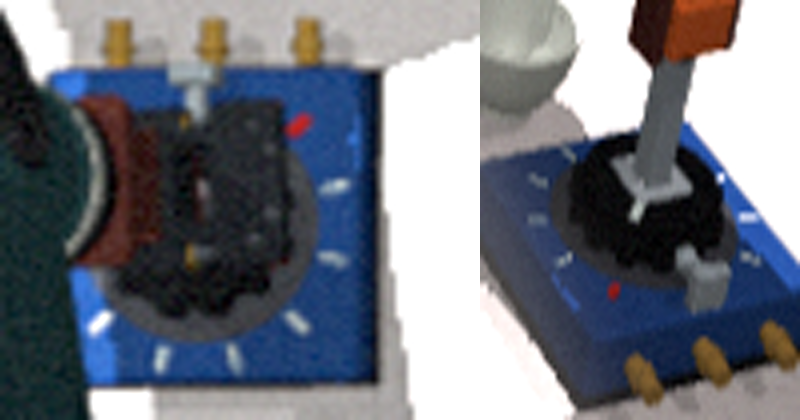

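```bash
python3 - <<'E'
from h import *
for k in(-1,0,1):
    a=np.radians(-44.5-30*k)
    p=w2px("scene",[.467+.035*np.cos(a),.2497+.035*np.sin(a),.072]); print(k,((p+.5-[425,180])*[4,420/85]+[480,0]).round())
p=w2px("scene",[.467,.2497,.072]);print(((p+.5-[425,180])*[4,420/85]+[480,0]).round())
E
```

```text
-1 [668. 215.]
0 [637. 209.]
1 [610. 193.]
[652. 172.]
```

```bash
python3 - <<'E'
from turn import *
x,y=turn(.4687,.2503,.2250,[173.5,163.5,153.5,143.5,133.5,123.5,113.5,103.5],F0)
turn(x,y,.2250,[93.5,83.5,73.5,63.5,53.5,43.5,36],F0)
t=bot.get_image("top");sc=bot.get_image("scene")
en=lambda im:np.clip(im.astype(float)*1.6,0,255).astype(np.uint8)
a=cv2.resize(en(t)[215:285,165:245],None,fx=6,fy=6,interpolation=cv2.INTER_CUBIC)
b=cv2.resize(en(sc)[180:265,425:505],(320,420),interpolation=cv2.INTER_CUBIC)
cv2.imwrite("pics/t5.png",np.hstack([a,b]))
for k in(4,5,6):
    q=np.radians(-44.5-30*k)
    p=w2px("scene",[.467+.035*np.cos(q),.2497+.035*np.sin(q),.072]); print(k,((p+.5-[425,180])*[4,420/85]+[480,0]).round())
E
```

```text
173.5 14.86 [0.4687 0.2505 0.225 ] [-0.7  0.9  2.5] Tz 0.01 yaw 173.7 0.432
163.5 15.15 [0.4687 0.2504 0.225 ] [-0.4  0.5  2.8] Tz 0.02 yaw 163.8 0.43
153.5 15.44 [0.4689 0.2502 0.225 ] [0.1 0.5 2. ] Tz -0.01 yaw 153.9 0.427
143.5 15.73 [0.4687 0.2502 0.225 ] [0.3 0.8 1. ] Tz -0.01 yaw 143.9 0.428
133.5 16.02 [0.4687 0.2501 0.225 ] [-0.6 -1.3  2.8] Tz 0.06 yaw 133.9 0.432
123.5 16.32 [0.4687 0.2502 0.225 ] [-0.3 -1.6  3.8] Tz -0.0 yaw 123.9 0.43
113.5 16.61 [0.4685 0.25   0.225 ] [ 0.1 -1.8  4.1] Tz 0.01 yaw 113.9 0.428
103.5 16.9 [0.4685 0.25   0.225 ] [-1.1 -3.8  4.6] Tz 0.13 yaw 104.0 0.427
xy 0.46858986737096087 0.24992398172668398
93.5 17.19 [0.4686 0.2501 0.225 ] [ 0.3 -1.6  4.1] Tz -0.02 yaw 93.9 0.427
83.5 17.48 [0.4683 0.2498 0.2249] [-1.6 -3.1  5.4] Tz 0.03 yaw 83.9 0.425
73.5 17.77 [0.4681 0.2495 0.2249] [-1.7 -3.6  4.6] Tz 0.08 yaw 73.9 0.428
63.5 18.07 [0.4684 0.2495 0.225 ] [-1.7 -0.8  3.1] Tz 0.01 yaw 63.9 0.43
53.5 18.36 [0.468  0.2494 0.225 ] [-2.7 -0.3  4.7] Tz -0.03 yaw 53.9 0.425
43.5 18.65 [0.4677 0.2493 0.2249] [-3.4 -0.9  5.1] Tz 0.06 yaw 43.9 0.435
36 18.91 [0.4679 0.2492 0.225 ] [-1.9  1.   2.7] Tz 0.0 yaw 36.4 0.428
xy 0.46744854051596724 0.24922197859990586
4 [611. 136.]
5 [637. 131.]
6 [667. 136.]
```

View pics/t5.png

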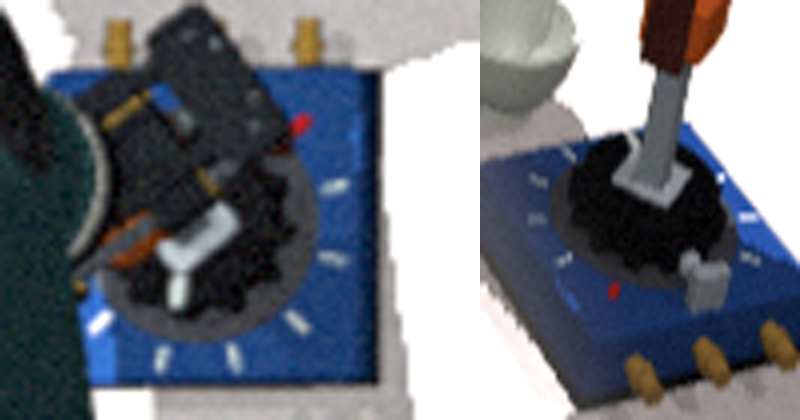

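```bash
python3 - <<'E'
from turn import *
turn(.4675,.2492,.2250,[26,16,8,3,0.5],F0)
bot.hold(.4)
s=bot.read_state();print(s["time"],s["tool_pos"],s["ft_force"],s["ft_torque"])
t=bot.get_image("top");sc=bot.get_image("scene")
en=lambda im:np.clip(im.astype(float)*1.6,0,255).astype(np.uint8)
a=cv2.resize(en(t)[215:285,165:245],None,fx=6,fy=6,interpolation=cv2.INTER_CUBIC)
b=cv2.resize(en(sc)[180:265,425:505],(320,420),interpolation=cv2.INTER_CUBIC)
cv2.imwrite("pics/t6.png",np.hstack([a,b]))
E
```

```text
26 19.3 [0.4676 0.2493 0.225 ] [-0.7 -0.2  3.2] Tz -0.02 yaw 26.3 0.431
16 19.59 [0.4672 0.2494 0.225 ] [-3.4  1.5  2.8] Tz 0.12 yaw 16.4 0.429
8 19.85 [0.4674 0.2493 0.225 ] [-1.6  0.1  2. ] Tz -0.03 yaw 8.4 0.431
3 20.1 [0.4675 0.2492 0.225 ] [-0.9 -0.6  2.1] Tz -0.02 yaw 3.4 0.429
0.5 20.35 [0.4675 0.2493 0.225 ] [ 0.1 -0.2  0.2] Tz 0.01 yaw 0.7 0.431
xy 0.46715952351516826 0.24934545678410186
20.75 [0.46733883 0.24935148 0.22502074] [-0.1637234  -0.26964859 -3.00416984] [0.02000528 0.10433751 0.04312084]
```

View pics/t6.png

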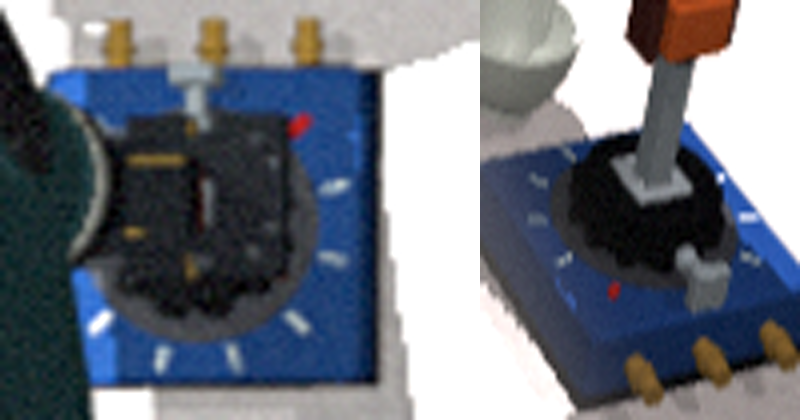

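```bash
python3 - <<'E'
from turn import *
bot.move_l([.4672,.2493,.2243],[np.pi,0,np.radians(.5)],feed=.02,guard=8)
bot.gripper_to(1.0); bot.hold(.3)
p=bot.read_state()["tool_pos"]; print(p)
bot.move_l([p[0],p[1],.36],feed=.12)
bot.movep([.40,-.25,.36],[np.pi,0,0])
bot.hold(.3)
s=bot.read_state();print(s["time"],s["tool_pos"],s["grip_width"],s["ft_force"])
t=bot.get_image("top");sc=bot.get_image("scene")
cv2.imwrite("pics/t7f.png",t);cv2.imwrite("pics/s7f.png",sc)
en=lambda im:np.clip(im.astype(float)*1.6,0,255).astype(np.uint8)
a=cv2.resize(en(t)[215:285,165:245],None,fx=5.5,fy=5.5,interpolation=cv2.INTER_CUBIC)
b=cv2.resize(en(sc)[160:265,425:510],(340,385),interpolation=cv2.INTER_CUBIC)
cv2.imwrite("pics/t7.png",np.hstack([a,b]))
E
```

```text
[0.46720255 0.24928598 0.2243117 ]
25.725 [ 0.40027146 -0.24960311  0.35999357] 1.0010227726003882 [-0.44176571 -1.20556891  0.49509014]
```

View pics/t7.png

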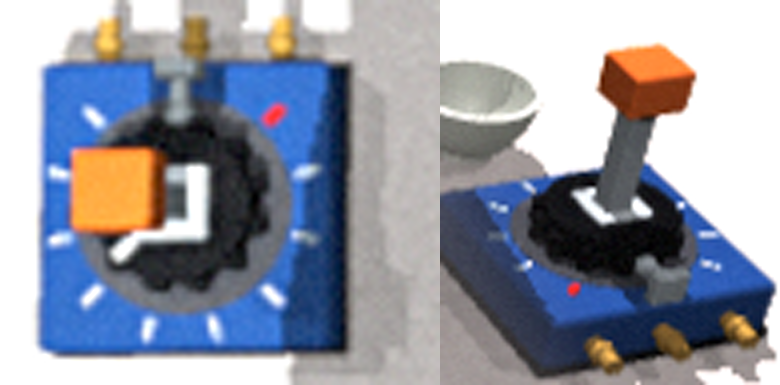

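View pics/t7f.png

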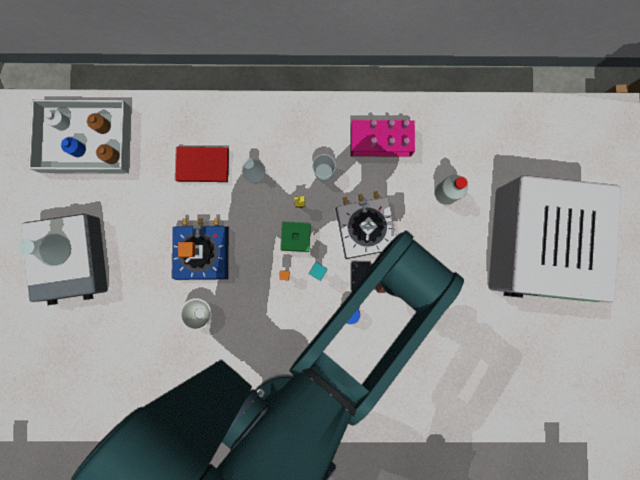

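```bash
python3 - <<'E'
from h import *
t=cv2.imread("pics/t7f.png");s=cv2.imread("pics/s7f.png")
bt=(170,235,205,265);bs=(445,165,495,200)
vt=("top",biggest(colmask(t,bt,"orange")),bt);vs=("scene",biggest(colmask(s,bs,"orange")),bs)
for v in([vt],[vs]): print(fit(v,[.467,.25,0.],(.038,.038,.149,.179)))
bot.close_job()
E
```

```text
(array([0.46533904, 0.24992867, 0.02572243]), np.float64(21.076939638600535))
(array([ 0.46863511,  0.24856563, -0.27339157]), np.float64(53.48653594771241))
the job is handed in; nothing more can be done
```

The blue valve is reset and set to its sixth click. The key is standing in the socket, released, and the job is handed in. There is no verdict to report, so this rests on my own checks.

**What I did:** I took the orange-headed key out of the green stand and carried it to the blue dial. The first push caught on the socket rim. I shifted about 1 mm along x and it went home, with the foot at about 49 mm height as expected. I then turned the dial anticlockwise from the 4th click to zero, and clockwise to the sixth click. I let go and moved the arm away, finishing at about 26 s of the 58 s limit.

**Last checks:**
- **Dial at zero:** the scene camera showed the pointer at the red mark. I stopped there and did not press the dial against its hard stop.
- **Dial at the sixth click:** in the top picture the pointer stands 180° clockwise of the red mark.
- **Key upright and in place:** the two cameras put the head within about 2 mm of the dial axis at its fully-home height.
- **Forces:** they stayed around 10 N or below at every reading.
- **Bystanders:** in the last top picture the bench things and the white valve look unmoved. The arm partly covered the jar, and I judged this by eye only.

**Where measurements disagreed:**
- The scene camera read x about 3–5 mm larger than the top camera, for both the dial and the key head.
- The scene camera's final head fit gave a yaw of -0.27 rad against +0.03 rad from the top camera. I treated the scene fit as unreliable there.

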